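# Move the rinsed basket to the drip hook

### The arm

A 7-joint arm with a two-finger parallel gripper is mounted at the origin on the work surface. World frame = base frame: x ahead of the robot, y to its left, z up, the work surface at z = 0. Lengths are in m, angles in rad, forces in N, time in s.
With the tool pointing down it reaches from about 0.4 to 0.85 m from the base axis. Payload 10.4 kg.
Tool frame: the origin (TCP) lies between the finger pads; the fingertips stand 19 mm ahead of it and the grasp point (between the pads) is the TCP; x points along the fingers, y is the direction in which the jaws open and shut, and the axes are right-handed (so a half turn about x gives the same grasp; the last joint's range is limited). The gripper opens to 87 mm and grips with 3 to 60 N. Pads are 19 mm wide; open, the fingers measure 117 mm over their backs; the gripper's body (75 mm by 190 mm) begins 51 mm behind the grasp point.
Start: joints at [-1.347, 0.332, -0.065, 1.46, 0.022, 1.35, -0.088], TCP at [0.153, 0.606, 0.242] pointing down, gripper open.
Joint ranges: [-2.6, 2.6], [-0.5, 2.12], [-1.47, 1.34], [0.16, 2.42], [-1.27, 4.41], [0.06, 2.06], [-2.6, 2.6]. Speed limits (rad/s): [2.22, 2.22, 2.79, 2.79, 3.14, 3.14, 3.14].

### API

Orientations are given as a unit quaternion [x, y, z, w].
In Python, from bench import r gives the robot as it stands.
- The arm moves only by the tool drive_tool, never from a script. Its argument "motion" is a list of rows, each a list of 4 numbers: the shift along the tool's x, y, z in cm, then the turn about the tool's x in units of 5 degrees (1.0 is 5 degrees). In form: [[tx, ty, tz, twist], ...]. A call has 1 to 20 rows; each row is the pose to reach, as a shift and turn from the pose commanded when the call began, along the tool's axes at that moment; what a row does not reach only later rows make up. A row lasts 1/12 s, in which the tool goes at most 41.7 mm and 7.16 degrees, less where a joint would pass 70% of its speed; a pose out of reach is approached as far as the arm can. A call with a gripper value outside its range is refused whole. "grip" is the closure in counts, from 0 (fully open) to 255 (shut), set as the call begins (left out, the last holds). The fingers move at their own pace and stop on an object; "force" is the grip in N (left out, the last holds). Time passes only in rows, so rows that repeat a pose let the fingers close. It gives the time, the measured TCP pose, the force and the opening at its end, in the units of the state.
- r.read_state(): the state, without advancing time (a new reading comes with each control period).
- r.camera(name): name is "scene" or "top" or "wrist"; returns the picture (384x512x3 uint8, red, green, blue); there is no depth.
- r.calibration(name): a dict with "fx", "fy", "cx", "cy" (pixels), "dist" ([k1, k2, p1, p2, k3] as OpenCV has them; the pictures are not rectified), "xyz" and "orientation" of the camera in the world. Camera axes: x right, y up, looking along -z (the intrinsics and any distortion apply to the point x, -y, -z); pixel columns grow to the right and rows downward; lengths in m; the calibration is good to about 2 mm. A picture is of the moment at which its call begins: read the wrist's pose just before it. calibration takes no time and is no camera call; for the wrist camera it gives the pose at the moment of the call.
- r.close_job(): hands the job in, once; it reports no verdict.
The state is a dict: "time": time; "joint_positions": joint angles; "joint_vel": joint speeds; "joint_torque": joint torques, N m; "ee_pos": TCP position; "eef_rot": TCP orientation; "ft_force": force on the tool from outside, world axes, zero at the start; "torque": the same for the moment, N m; "width": finger opening in m.
Only numpy, scipy, OpenCV 4.12 (cv2) and the standard library are available. Lean on these libraries where they do the work, as an engineer would, in place of code of your own. Each camera call takes 0.05 s, during which the arm holds its last target.

### The job

In the pottery, the wire basket with the little clay cup in it hangs on one of three hook stands. Lift it by its wooden grip off its hook and hang it on the empty hook above the round clay drip saucer, not on the other empty hook. Carry it level with the cup staying inside, do not set it down or hang it anywhere on the way, and let go only once it rests on the hook.

Things in the scene. Friction and masses are not known exactly. Their poses are not given: they have to be found in the camera images.
- grip (a point): Centre of the wooden grip block (x 34, y 24, z 40 mm) on top of the hanging wire basket; grasp from above, closing along y. Flat crossbar along y, 12 wide, 118 long: top 30, underside 35 mm below here. Open window under it, 85 high, 110 wide, for the hook. 118 mm square basket: rim 117, underside 168 below. About 0.5 kg in all. x runs along its hook, tip to post: lift 25-45 mm, draw out 80+ mm to -x.
- drip_seat (a point): Middle of the flat top of the empty hook above the round terracotta saucer (120 mm wide, rim 32 mm above table). The hook is a flat bar along x, 30 mm wide, 5 thick, tip on -x, post at +x 100-116 mm, no higher. Seat 36 mm long; sloped lips at its ends: 14 mm high on -x (outer edge 34 mm from here), 9 mm on +x. Basket enters over the -x lip; hung, its grip centre is 35 mm above here. z up, 210 mm over table.
- spare_seat (a point): The same point and axes on the other empty stand, alike but with a bare foot, no saucer: not to be used, and it may stand between the two others. Any of the three stands may be left, middle or right, at least 240 mm apart, each hook's tip roughly towards the robot. The basket's own stand is alike too, also with a bare foot. Things between and in front of the stands are lower than 60 mm.
- cup_mid (a point): Centre (half-way up) of the small terracotta cup standing loose in the basket, 62 mm across, 48 mm high, 0.12 kg, z up along its axis. At the start it is 140 mm below the grip's centre, near the basket's middle.
Not all that is in view belongs to the job. Leave any purple look-alike of the part that bears cup_mid alone.

How it is judged:
By the outcome, as a careful person would: the job done as asked, in the order asked, and still so for the second after the job is handed in, with the robot touching nothing.
It also fails if it takes over 54 s, if anything falls off the work surface, if the arm or the gripper's body presses on something with over 40 N, if the wrist force passes 120 N, or if a joint passes its speed limit or range.

## Working session

There is one attempt and no reset: what is moved stays moved. The work goes in short steps, Python scripts to look and compute and a tool call to move; the robot and the scene stay as the last step left them, time stands still between calls to the robot, and variables do not carry over. Pictures are saved under pics/ and viewed, and the job is handed in when it is done.

Besides the shell and the picture viewer there is one more tool, called after "Call:" in YAML: its name, and indented under it one key for each argument. drive_tool: Moves the arm, as the interface text tells. Its arguments: {"type":"object","properties":{"motion":{"type":"array","items":{"type":"array","items":{"type":"number"}}},"grip":{"type":"number"},"force":{"type":"number"}},"required":["motion"]}

```bash
ls; mkdir -p pics; python3 - <<'E'
from bench import r
import cv2,json
s=r.read_state();print({k:s[k] for k in('time','ee_pos','eef_rot','ft_force','width')})
for n in('scene','top','wrist'):
    print(n,r.calibration(n)); cv2.imwrite(f'pics/{n}0.png',r.camera(n)[:,:,::-1])
E
```

```text
pics
{'time': 0.0, 'ee_pos': array([0.15262845, 0.60572596, 0.2407469 ]), 'eef_rot': array([ 0.08653386,  0.70175644, -0.08752794,  0.7017041 ]), 'ft_force': array([-0.08162073, -0.07818563, -0.27815047]), 'width': 0.08664727616164838}
scene {'fx': 402.8758868724797, 'fy': 402.8758868724797, 'cx': 253.69317485189765, 'cy': 192.46591166459748, 'dist': array([-0.11609791,  0.        ,  0.        ,  0.        ,  0.        ]), 'xyz': array([1.00066877, 0.29371299, 1.04089233]), 'orientation': array([0.11573746, 0.23225202, 0.86231413, 0.43483121])}
top {'fx': 430.24257150371324, 'fy': 430.24257150371324, 'cx': 252.93587064475565, 'cy': 191.54821013455918, 'dist': array([-0.16794277,  0.        ,  0.        ,  0.        ,  0.        ]), 'xyz': array([ 0.35049887, -0.0096405 ,  1.22586495]), 'orientation': array([ 0.08049978, -0.07337021, -0.6813138 ,  0.72384259])}
wrist {'fx': 312.8764309540798, 'fy': 312.8764309540798, 'cx': 259.31841233998097, 'cy': 188.99043877317192, 'dist': array([-0.07116732,  0.        ,  0.        ,  0.        ,  0.        ]), 'xyz': array([0.08870292, 0.622809  , 0.38394844]), 'orientation': array([-0.09732632, -0.07494629,  0.6098523 ,  0.7829373 ])}
```

View pics/scene0.png

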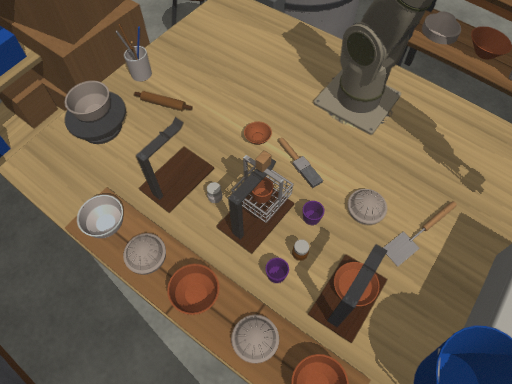

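View pics/top0.png

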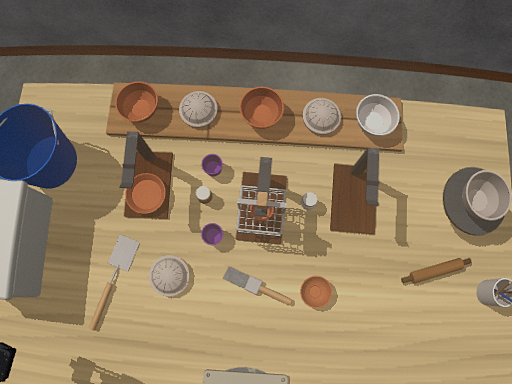

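View pics/wrist0.png

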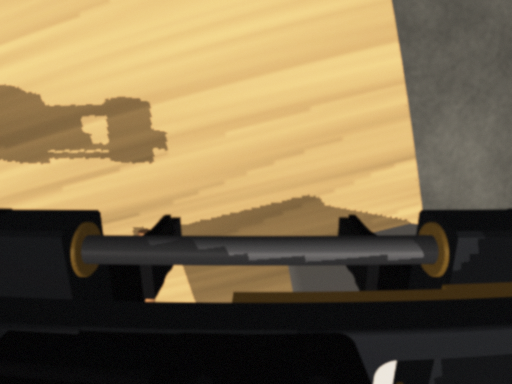

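```bash
cat > h.py <<'E'
import numpy as np,cv2
from scipy.spatial.transform import Rotation as R
C={'scene':dict(f=402.8758868724797,c=(253.69317485189765,192.46591166459748),k=-0.11609791,p=[1.00066877,0.29371299,1.04089233],q=[0.11573746,0.23225202,0.86231413,0.43483121]),
'top':dict(f=430.24257150371324,c=(252.93587064475565,191.54821013455918),k=-0.16794277,p=[0.35049887,-0.0096405,1.22586495],q=[0.08049978,-0.07337021,-0.6813138,0.72384259])}
def K(c):return np.array([[c['f'],0,c['c'][0]],[0,c['f'],c['c'][1]],[0,0,1]]),np.array([c['k'],0,0,0,0])
def conv(d):return dict(f=d['fx'],c=(d['cx'],d['cy']),k=d['dist'][0],p=d['xyz'],q=d['orientation'])
def ray(cam,uv):
    c=C[cam] if isinstance(cam,str) else cam
    k,d=K(c);n=cv2.undistortPoints(np.array([[uv]],float),k,d)[0,0]
    v=R.from_quat(c['q']).apply([n[0],-n[1],-1]);return np.array(c['p']),v/np.linalg.norm(v)
def plane(cam,uv,z):
    p,v=ray(cam,uv);return p+v*(z-p[2])/v[2]
def tri(*obs):
    A=np.zeros((3,3));b=np.zeros(3);L=[]
    for cam,uv in obs:
        p,v=ray(cam,uv);M=np.eye(3)-np.outer(v,v);A+=M;b+=M@p;L.append((p,M))
    x=np.linalg.solve(A,b);return x,[round(1e3*float(np.linalg.norm(M@(x-p))),1) for p,M in L]
def proj(cam,X):
    c=C[cam] if isinstance(cam,str) else cam
    k,d=K(c);x=R.from_quat(c['q']).inv().apply(np.atleast_2d(X)-np.array(c['p']))*[1,-1,-1]
    return cv2.projectPoints(x,np.zeros(3),np.zeros(3),k,d)[0][:,0]
def crop(src,x0,y0,w,h,s,out):
    cv2.imwrite(out,cv2.resize(cv2.imread(src)[y0:y0+h,x0:x0+w],None,fx=s,fy=s,interpolation=cv2.INTER_CUBIC))
E
python3 - <<'E'
from h import *
crop('pics/top0.png',110,120,100,100,6,'pics/t_drip.png')
crop('pics/top0.png',225,145,100,100,6,'pics/t_bask.png')
crop('pics/scene0.png',300,235,100,100,6,'pics/s_drip.png')
crop('pics/scene0.png',205,140,100,100,6,'pics/s_bask.png')
print(plane('top',(145,193),.032),plane('top',(262,197),.245))
E
```

```text
[0.59162479 0.31997682 0.032     ] [ 0.55571083 -0.01486174  0.245     ]
```

View pics/t_drip.png

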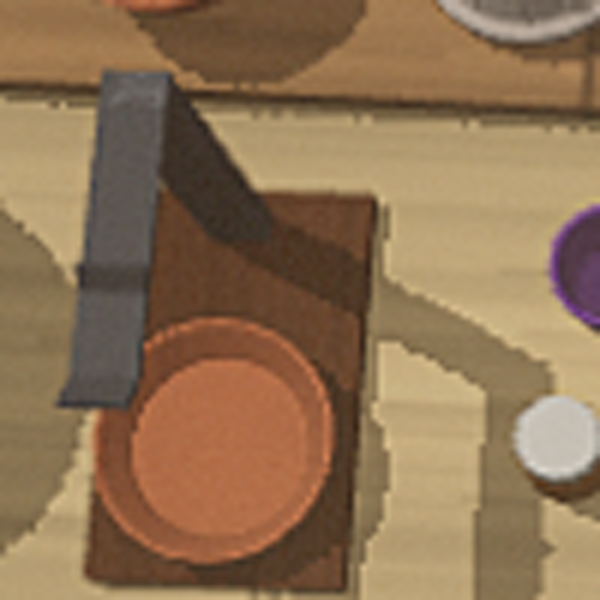

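View pics/t_bask.png

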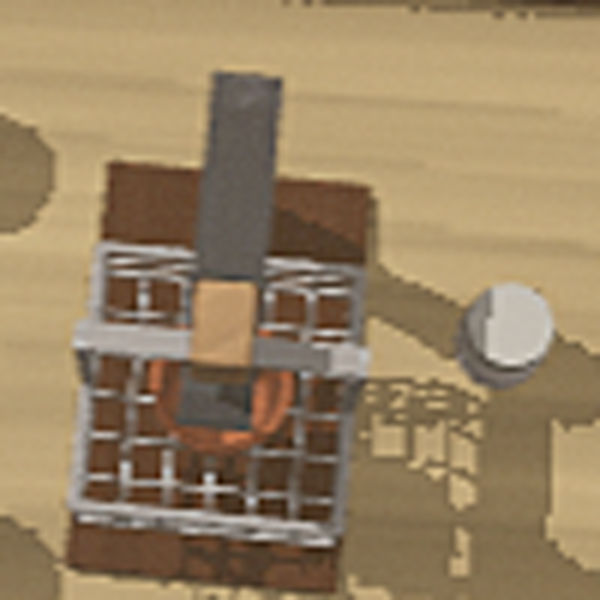

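View pics/s_drip.png

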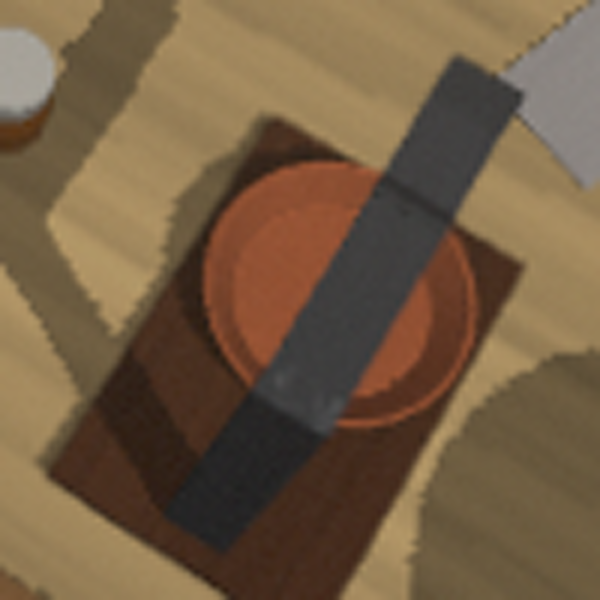

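View pics/s_bask.png

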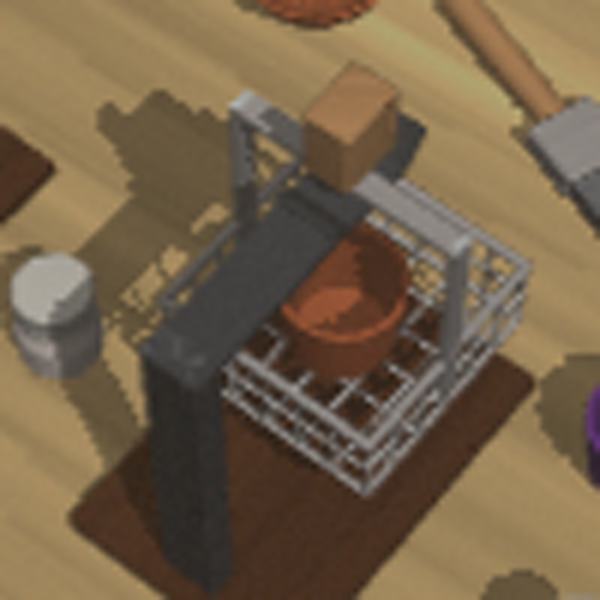

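```bash
python3 - <<'E'
from h import *
f=lambda x0,y0,p:(x0+(p[0]+.5)/6-.5,y0+(p[1]+.5)/6-.5)
T=lambda p:('top',f(110,120,p));S=lambda p:('scene',f(300,235,p))
TB=lambda p:('top',f(225,145,p));SB=lambda p:('scene',f(205,140,p))
P={}
for n,a,b in [('back+y',T((103,75)),S((325,435))),('back-y',T((170,72)),S((255,393))),('tip+y',T((75,380)),S((523,97))),('tip-y',T((133,382)),S((458,57))),
 ('lip+y',T((80,265)),S((455,225))),('lip-y',T((150,268)),S((383,175))),
 ('griptop',TB((224,322)),SB((353,100))),
 ('bpost+y',TB((213,73)),SB((210,385))),('bpost-y',TB((282,75)),SB((145,345))),
 ('xbar+y end',TB((73,335)),SB((470,240))),('xbar-y',TB((372,360)),SB((240,97)))]:
    P[n],e=tri(a,b);print(n,P[n].round(4),e)
d=lambda a,b:np.degrees(np.arctan2(*( (P[a]-P[b])[[1,0]])))
print('yaw drip',d('back+y','tip+y'),d('back-y','tip-y'))
print('bar yaw',d('xbar+y end','xbar-y')-90)
m=(P['back+y']+P['back-y'])/2;t=(P['tip+y']+P['tip-y'])/2;print('len',np.linalg.norm(m-t),m,t)
print(plane('top',TB((224,322))[1],.265),plane('scene',SB((353,100))[1],.265))
E
```

```text
back+y [0.7116 0.3374 0.2082] [1.0, 1.0]
back-y [0.7137 0.3089 0.2088] [0.1, 0.1]
tip+y [0.5719 0.3291 0.2298] [4.0, 4.0]
tip-y [0.5724 0.3032 0.2315] [2.8, 2.8]
lip+y [0.6236 0.3347 0.2192] [1.7, 1.7]
lip-y [0.6233 0.3041 0.2214] [1.7, 1.7]
griptop [ 0.5485 -0.0148  0.266 ] [0.1, 0.1]
bpost+y [ 0.6617 -0.003   0.2141] [1.9, 1.9]
bpost-y [ 0.6628 -0.0325  0.2157] [0.5, 0.5]
xbar+y end [0.5491 0.0445 0.2198] [0.2, 0.2]
xbar-y [ 0.5465 -0.0741  0.2162] [0.6, 0.6]
yaw drip 3.398215659677699 2.3444923626884053
bar yaw -1.288003808592336
len 0.14239043702343032 [0.71267136 0.32317221 0.20848786] [0.57218788 0.31613302 0.23062108]
[ 0.54860874 -0.01472981  0.265     ] [ 0.54796547 -0.01533265  0.265     ]
```

```bash
cat >> h.py <<'E'
def go(target,yaw=None):
    """cm shift in tool axes and twist units so tool y points along world y(+yaw deg) modulo half turn"""
    from bench import r
    s=r.read_state();Rm=R.from_quat(s['eef_rot']).as_matrix()
    print('t',round(s['time'],2),'tcp',np.round(s['ee_pos'],4),'w',round(s['width'],4),'F',np.round(s['ft_force'],1))
    print('axes x',Rm[:,0].round(3),'y',Rm[:,1].round(3),'z',Rm[:,2].round(3))
    if target is not None: print('shift cm',(Rm.T@(np.array(target)-s['ee_pos'])*100).round(2))
    if yaw is not None:
        a=np.degrees(np.arctan2(Rm[1,1],Rm[0,1]));d=(90+yaw-a+90)%180-90
        print('y heading',a,'world turn',d,'twist units',-d/5)
E
python3 - <<'E'
from h import *
go([.5484,-.015,.33],-1.3)
f=lambda x0,y0,p:(x0+(p[0]+.5)/6-.5,y0+(p[1]+.5)/6-.5)
for n,im,x0,y0,rows in(('drip','pics/t_drip.png',110,120,(90,130,170,210,250)),('bask','pics/t_bask.png',225,145,(90,130,170,210,250))):
    g=cv2.cvtColor(cv2.imread(im),cv2.COLOR_BGR2HSV)
    for y in rows:
        m=(g[y,:,1]<70)&(g[y,:,2]<130)&(g[y,:,2]>75); x=np.where(m)[0]; print(n,y,x.min(),x.max(),len(x))
E
```

```text
t 0.15 tcp [0.1526 0.6058 0.241 ] w 0.0874 F [-0.1  0.  -0.7]
axes x [-0.    -0.001 -1.   ] y [ 0.244  0.97  -0.001] z [ 0.97  -0.244  0.   ]
shift cm [ -8.85 -50.54  53.54]
y heading 75.861969593663 world turn 12.838030406336998 twist units -2.5676060812673995
drip 90 101 168 68
drip 130 96 162 64
drip 170 91 157 67
drip 210 88 155 68
drip 250 84 571 71
bask 90 213 281 69
bask 130 209 276 68
bask 170 204 274 71
bask 210 200 272 73
bask 250 192 266 75
```

```bash
python3 - <<'E'
from h import *
f=lambda x0,y0,p:(x0+(p[0]+.5)/6-.5,y0+(p[1]+.5)/6-.5)
for n,x0,y0,pts in(('drip',110,120,[(134.5,90),(129,130),(124,170),(121.5,210)]),('bask',225,145,[(247,90),(242.5,130),(239,170),(236,210)])):
    Q=np.array([plane('top',f(x0,y0,p),.21) for p in pts]);c=np.polyfit(Q[:,0],Q[:,1],1)
    print(n,Q.round(4)[[0,-1]],np.degrees(np.arctan(c[0])),'y at .597/.5484',np.polyval(c,[.597,.5484]))
E
```

```text
drip [[0.7045 0.323  0.21  ]
 [0.6514 0.3215 0.21  ]] 1.5154618691468424 y at .597/.5484 [0.32042914 0.31914338]
bask [[ 0.6575 -0.019   0.21  ]
 [ 0.6065 -0.0173  0.21  ]] -1.9090227593904439 y at .597/.5484 [-0.01680754 -0.01518765]
```

Call:
drive_tool:
  motion:
    - [-9,-4,4,0]
    - [-9,-8,8,-1]
    - [-9,-11,11,-1.5]
    - [-9,-14,14,-2.5]
    - [-9,-17,17,-2.5]
    - [-9,-20,20,-2.5]
    - [-9,-23,23,-2.5]
    - [-9,-26,26,-2.5]
    - [-9,-29,29,-2.5]
    - [-9,-32,32,-2.5]
    - [-9,-35,35,-2.5]
    - [-9,-38,38,-2.5]
    - [-9,-41,41,-2.5]
    - [-9,-44,44,-2.5]
    - [-9,-44,44,-2.5]
    - [-9,-44,44,-2.5]
    - [-9,-44,44,-2.5]
  grip: 0

```text
time: 1.57
ee_pos: [0.4737, 0.0659, 0.3316]
eef_rot: [0.013, 0.707, -0.013, 0.707]
ft_force: [-0.2, -0.3, 0.3]
width: 0.087
```

```bash
python3 - <<'E'
from h import *
go([.5484,-.015,.33],-1.5)
from bench import r
cv2.imwrite('pics/w1.png',r.camera('wrist')[:,:,::-1])
E
```

```text
t 1.57 tcp [0.4737 0.0659 0.3316] w 0.087 F [-0.2 -0.3  0.3]
axes x [ 0.001 -0.001 -1.   ] y [ 0.037  0.999 -0.001] z [ 0.999 -0.037  0.001]
shift cm [ 0.18 -7.81  7.76]
y heading 87.88487790626652 world turn 0.6151220937334756 twist units -0.12302441874669512
```

View pics/w1.png

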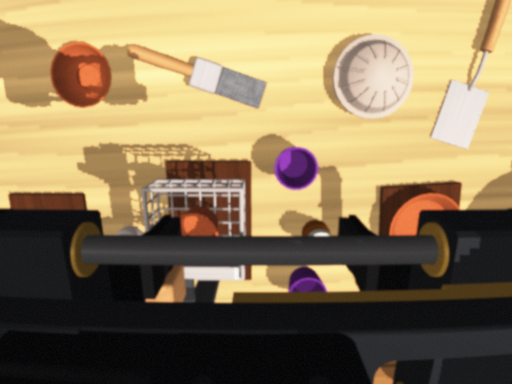

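Call:
drive_tool:
  motion:
    - [0,-2,2,0]
    - [0,-4,4,-0.1]
    - [0,-6,6,-0.1]
    - [0,-7.5,7.5,-0.1]
    - [0.2,-7.8,7.8,-0.1]
    - [0.2,-7.8,7.8,-0.1]
    - [0.2,-7.8,7.8,-0.1]
    - [0.2,-7.8,7.8,-0.1]

```text
time: 2.28
ee_pos: [0.547, -0.0066, 0.3294]
eef_rot: [0.007, 0.707, -0.006, 0.707]
ft_force: [0.4, -0.1, -0.1]
width: 0.0868
```

```bash
python3 - <<'E'
from h import *
go([.5484,-.015,.245],-1.5)
from bench import r
cv2.imwrite('pics/s2.png',r.camera('scene')[:,:,::-1]);crop('pics/s2.png',180,60,180,180,3.3,'pics/s2c.png')
E
```

```text
t 2.28 tcp [ 0.547  -0.0066  0.3294] w 0.0868 F [ 0.4 -0.1 -0.1]
axes x [-0.001  0.001 -1.   ] y [0.018 1.    0.001] z [ 1.    -0.018 -0.001]
shift cm [ 8.44 -0.84  0.16]
y heading 88.97965374250376 world turn -0.47965374250375703 twist units 0.09593074850075141
```

View pics/s2c.png

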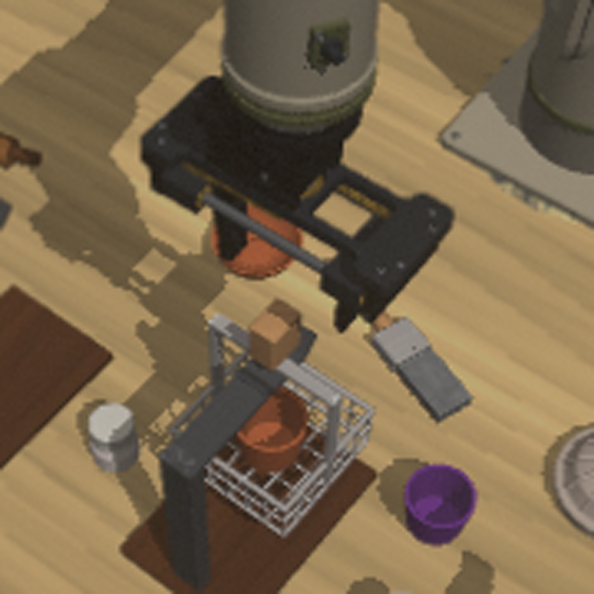

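Call:
drive_tool:
  motion:
    - [1,-0.8,0.15,0.1]
    - [2,-0.8,0.15,0.1]
    - [3,-0.8,0.15,0.1]
    - [3,-0.8,0.15,0.1]
    - [3,-0.8,0.15,0.1]
    - [3,-0.8,0.15,0.1]

```text
time: 2.83
ee_pos: [0.5489, -0.0162, 0.2996]
eef_rot: [0.01, 0.707, -0.01, 0.707]
ft_force: [-1.2, -0.4, -0.3]
width: 0.0873
```

```bash
python3 - <<'E'
from h import *
go([.5484,-.015,.245],-1.5)
E
```

```text
t 2.83 tcp [ 0.5489 -0.0162  0.2996] w 0.0873 F [-1.2 -0.4 -0.3]
axes x [-0.  0. -1.] y [0.028 1.    0.   ] z [ 1.    -0.028 -0.   ]
shift cm [ 5.46  0.11 -0.06]
y heading 88.37125071963361 world turn 0.12874928036639233 twist units -0.025749856073278465
```

Call:
drive_tool:
  motion:
    - [0.8,0.1,0,0]
    - [1.6,0.1,0,0]
    - [2.4,0.1,0,0]
    - [3.2,0.1,0,0]
    - [4,0.1,0,0]
    - [4.6,0.1,0,0]
    - [5.2,0.1,0,0]
    - [5.3,0.1,0,0]
    - [5.3,0.1,0,0]
    - [5.3,0.1,0,0]

```text
time: 3.67
ee_pos: [0.5491, -0.0154, 0.2468]
eef_rot: [0.01, 0.707, -0.01, 0.707]
ft_force: [0.2, -0.2, -0.0]
width: 0.0868
```

```bash
python3 - <<'E'
from h import *
go([.5484,-.015,.245],-1.5)
from bench import r
cv2.imwrite('pics/s3.png',r.camera('scene')[:,:,::-1]);crop('pics/s3.png',180,60,180,180,3.3,'pics/s3c.png')
E
```

```text
t 3.67 tcp [ 0.5491 -0.0154  0.2468] w 0.0868 F [ 0.2 -0.2 -0. ]
axes x [ 0.  0. -1.] y [0.029 1.    0.   ] z [ 1.    -0.029  0.   ]
shift cm [ 0.18  0.03 -0.07]
y heading 88.35530548310008 world turn 0.14469451689991786 twist units -0.02893890337998357
```

View pics/s3c.png

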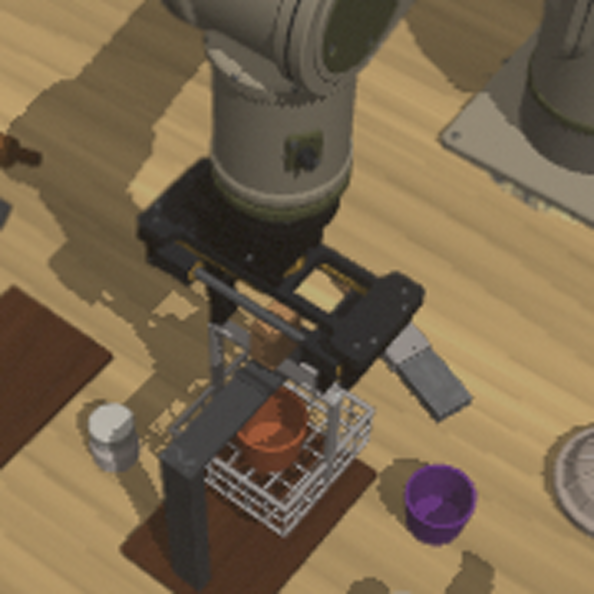

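The wooden block (crop ~270,330) sits between the open fingers above the crossbar. I'll close the gripper on it.

Call:
drive_tool:
  motion:
    - [0.1,0,0,0]
    - [0.1,0,0,0]
    - [0.1,0,0,0]
    - [0.1,0,0,0]
    - [0.1,0,0,0]
    - [0.1,0,0,0]
    - [0.1,0,0,0]
    - [0.1,0,0,0]
    - [0.1,0,0,0]
    - [0.1,0,0,0]
    - [0.1,0,0,0]
    - [0.1,0,0,0]
  grip: 255
  force: 45

```text
time: 4.72
ee_pos: [0.549, -0.0153, 0.2455]
eef_rot: [0.01, 0.707, -0.01, 0.707]
ft_force: [-1.0, -0.2, -0.3]
width: 0.0236
```

Call:
drive_tool:
  motion:
    - [-0.2,0,0,0]
    - [-0.5,0,0,0]
    - [-0.9,0,0,0]
    - [-1.3,0,0,0]
    - [-1.7,0,0,0]
    - [-2.1,0,0,0]
    - [-2.5,0,0,0]
    - [-2.9,0,0,0]
    - [-3.2,0,0,0]
    - [-3.4,0,0,0]
    - [-3.5,0,0,0]
    - [-3.5,0,0,0]
    - [-3.5,0,0,0]

```text
time: 5.8
ee_pos: [0.5489, -0.0153, 0.2804]
eef_rot: [0.01, 0.707, -0.01, 0.707]
ft_force: [-0.4, -0.6, -5.3]
width: 0.0236
```

```bash
python3 - <<'E'
from h import *
go([.5484-.11,-.015+.003,.280],-1.5)
from bench import r
cv2.imwrite('pics/s4.png',r.camera('scene')[:,:,::-1]);crop('pics/s4.png',180,60,180,180,3.3,'pics/s4c.png')
E
```

```text
t 5.8 tcp [ 0.5489 -0.0153  0.2804] w 0.0236 F [-0.4 -0.6 -5.3]
axes x [-0.  0. -1.] y [0.029 1.    0.   ] z [ 1.    -0.029 -0.   ]
shift cm [  0.04   0.02 -11.05]
y heading 88.35652077196026 world turn 0.14347922803973745 twist units -0.02869584560794749
```

View pics/s4c.png

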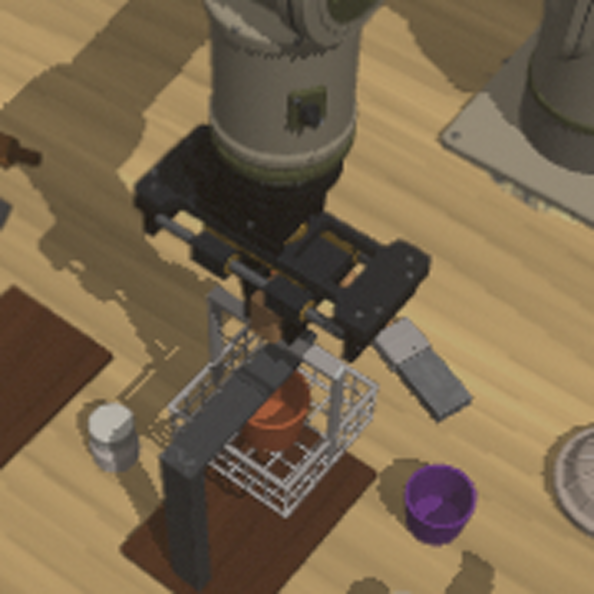

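Call:
drive_tool:
  motion:
    - [0,0,-0.2,0]
    - [0,0,-0.6,0]
    - [0,0,-1.2,0]
    - [0,0,-1.9,0]
    - [0,0,-2.7,0]
    - [0,0,-3.5,0]
    - [0,0,-4.3,0]
    - [0,0,-5.1,0]
    - [0,0,-5.9,0]
    - [0,0,-6.7,0]
    - [0,0,-7.5,0]
    - [0,0,-8.3,0]
    - [0,0,-9.1,0]
    - [0,0,-9.8,0]
    - [0,0,-10.4,0]
    - [0,0,-10.8,0]
    - [0,0,-11,0]
    - [0,0,-11,0]

```text
time: 7.35
ee_pos: [0.4388, -0.0122, 0.2806]
eef_rot: [0.01, 0.707, -0.01, 0.707]
ft_force: [0.4, -0.3, -4.4]
width: 0.0235
```

```bash
python3 - <<'E'
from h import *
go([.485,.316,.285],2)
from bench import r
cv2.imwrite('pics/s5.png',r.camera('scene')[:,:,::-1]);crop('pics/s5.png',180,60,180,180,3.3,'pics/s5c.png')
E
```

```text
t 7.35 tcp [ 0.4388 -0.0122  0.2806] w 0.0235 F [ 0.4 -0.3 -4.4]
axes x [ 0.  0. -1.] y [0.029 1.    0.   ] z [ 1.    -0.029  0.   ]
shift cm [-0.43 32.93  3.69]
y heading 88.36410321081166 world turn 3.6358967891883367 twist units -0.7271793578376673
```

View pics/s5c.png

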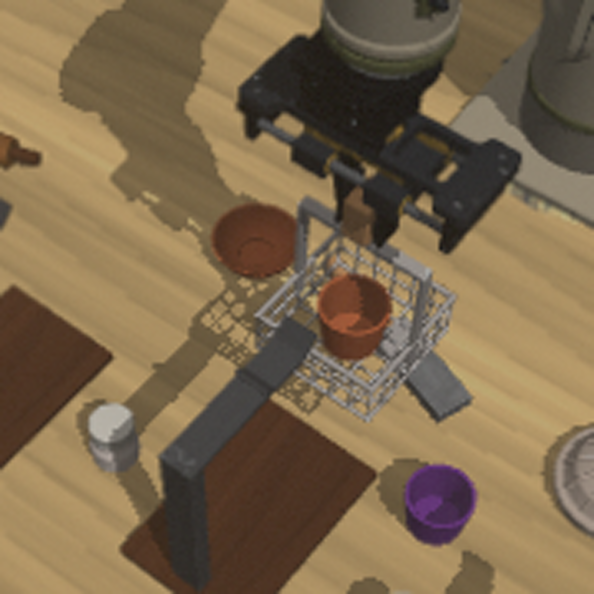

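Call:
drive_tool:
  motion:
    - [0,0.2,0,0]
    - [0,0.6,0,0]
    - [0,1.2,0,0]
    - [0,2,0,0]
    - [0,2.9,0.2,0]
    - [0,3.8,0.4,0]
    - [0,4.7,0.6,0]
    - [0,5.6,0.8,0]
    - [0,6.5,1,0]
    - [0,7.4,1.2,-0.1]
    - [0,8.3,1.4,-0.1]
    - [0,9.2,1.6,-0.2]
    - [0,10.1,1.8,-0.2]
    - [0,11,2,-0.2]
    - [0,11.9,2.2,-0.3]
    - [0,12.8,2.4,-0.3]
    - [0,13.7,2.6,-0.3]
    - [0,14.6,2.8,-0.3]
    - [0,15.5,3,-0.3]
    - [0,16.4,3.2,-0.3]

```text
time: 9.07
ee_pos: [0.4759, 0.1517, 0.2805]
eef_rot: [0.001, 0.707, -0.001, 0.707]
ft_force: [0.2, -0.4, -4.8]
width: 0.0235
```

Call:
drive_tool:
  motion:
    - [0,0.9,0.1,0]
    - [0,1.8,0.1,0]
    - [0,2.7,0.2,-0.1]
    - [0,3.6,0.2,-0.1]
    - [0,4.5,0.3,-0.1]
    - [0,5.4,0.3,-0.2]
    - [0,6.3,0.4,-0.2]
    - [0,7.2,0.4,-0.2]
    - [0,8.1,0.5,-0.3]
    - [0,9,0.5,-0.3]
    - [0,9.9,0.5,-0.3]
    - [0,10.8,0.5,-0.4]
    - [0,11.7,0.5,-0.4]
    - [0,12.6,0.5,-0.4]
    - [0,13.5,0.5,-0.4]
    - [0,14.4,0.5,-0.4]
    - [0,15.2,0.5,-0.4]
    - [0,15.9,0.5,-0.4]
    - [0,16.3,0.5,-0.4]
    - [0,16.5,0.5,-0.4]

```text
time: 10.73
ee_pos: [0.4809, 0.3166, 0.2804]
eef_rot: [-0.012, 0.707, 0.012, 0.707]
ft_force: [0.6, 0.0, -4.3]
width: 0.024
```

```bash
python3 - <<'E'
from h import *
go([.485,.3155,.282],2)
from bench import r
cv2.imwrite('pics/s6.png',r.camera('scene')[:,:,::-1]);crop('pics/s6.png',270,160,180,180,3.3,'pics/s6c.png')
cv2.imwrite('pics/t6.png',r.camera('top')[:,:,::-1]);crop('pics/t6.png',90,110,150,150,4,'pics/t6c.png')
E
```

```text
t 10.73 tcp [0.4809 0.3166 0.2804] w 0.024 F [ 0.6  0.  -4.3]
axes x [-0. -0. -1.] y [-0.033  0.999 -0.   ] z [ 0.999  0.033 -0.   ]
shift cm [-0.16 -0.12  0.4 ]
y heading 91.89618916205629 world turn 0.10381083794371193 twist units -0.020762167588742386
```

View pics/s6c.png

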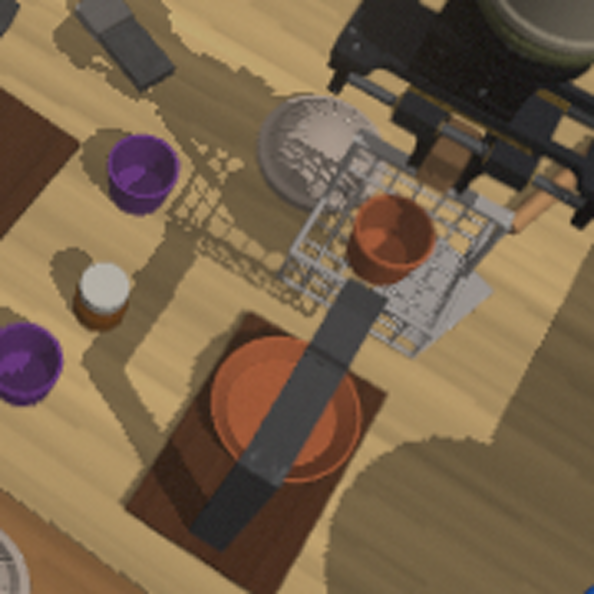

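View pics/t6c.png

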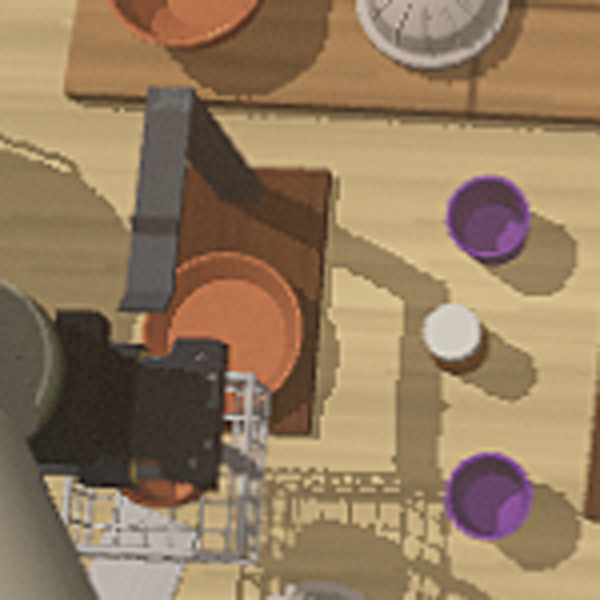

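Call:
drive_tool:
  motion:
    - [0,0,0.2,0]
    - [0,0,0.6,0]
    - [0,0,1.2,0]
    - [0,0,1.9,0]
    - [0,0,2.6,0]
    - [0,0,3.3,0]
    - [0,0,4,0]
    - [0,0,4.7,0]
    - [0,0,5.4,0]
    - [0,0,6.1,0]
    - [0,0,6.8,0]
    - [0,0,7.5,0]
    - [0,0,8.2,0]
    - [0,0,8.9,0]
    - [0,0,9.6,0]
    - [0,-0.1,10.3,0]
    - [0,-0.1,10.9,0]
    - [0,-0.1,11.3,0]
    - [0,-0.1,11.5,0]
    - [0,-0.1,11.6,0]

```text
time: 12.5
ee_pos: [0.5973, 0.3186, 0.2804]
eef_rot: [-0.011, 0.707, 0.011, 0.707]
ft_force: [-0.1, 0.5, -6.0]
width: 0.0235
```

```bash
python3 - <<'E'
from h import *
go([.597,.3195,.245],2)
from bench import r
cv2.imwrite('pics/s7.png',r.camera('scene')[:,:,::-1]);crop('pics/s7.png',270,160,180,180,3.3,'pics/s7c.png')
cv2.imwrite('pics/w7.png',r.camera('wrist')[:,:,::-1])
E
```

```text
t 12.5 tcp [0.5973 0.3186 0.2804] w 0.0235 F [-0.1  0.5 -6. ]
axes x [-0. -0. -1.] y [-0.032  0.999 -0.   ] z [ 0.999  0.032 -0.   ]
shift cm [ 3.54  0.1  -0.03]
y heading 91.84687636349595 world turn 0.15312363650404848 twist units -0.030624727300809694
```

View pics/s7c.png

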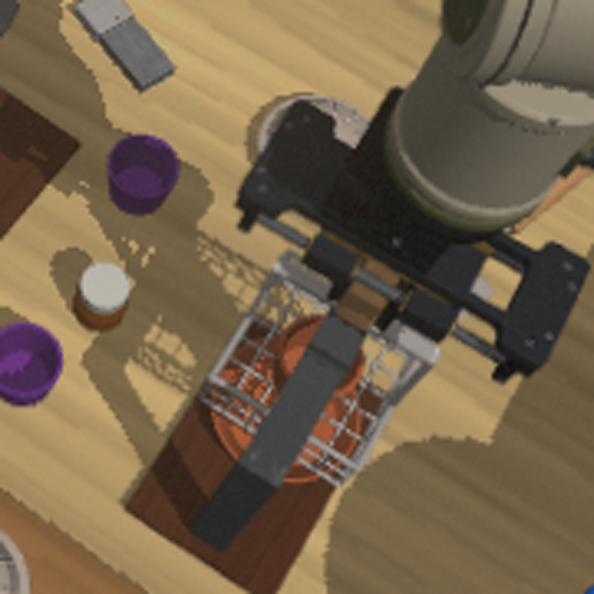

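View pics/w7.png

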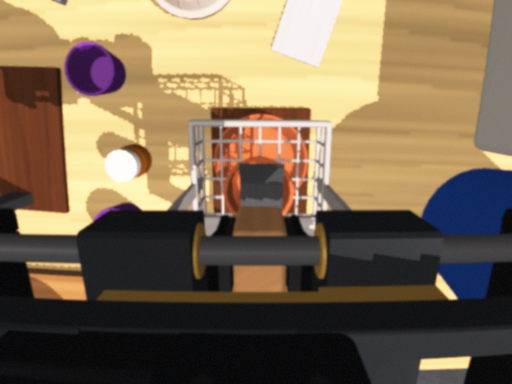

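Call:
drive_tool:
  motion:
    - [0.2,0.1,0,0]
    - [0.5,0.1,0,0]
    - [0.8,0.1,0,0]
    - [1.1,0.1,0,0]
    - [1.4,0.1,0,0]
    - [1.7,0.1,0,0]
    - [2,0.1,0,0]
    - [2.3,0.1,0,0]
    - [2.6,0.1,0,0]
    - [2.9,0.1,0,0]
    - [3.1,0.1,0,0]
    - [3.2,0.1,0,0]
    - [3.2,0.1,0,0]
    - [3.2,0.1,0,0]

```text
time: 13.77
ee_pos: [0.5971, 0.3196, 0.2486]
eef_rot: [-0.011, 0.707, 0.012, 0.707]
ft_force: [0.2, -0.5, -6.4]
width: 0.0238
```

Call:
drive_tool:
  motion:
    - [0.1,0,0,0]
    - [0.2,0,0,0]
    - [0.3,0,0,0]
    - [0.3,0,0,0]
    - [0.3,0,0,0]

```text
time: 14.18
ee_pos: [0.5971, 0.3196, 0.2457]
eef_rot: [-0.011, 0.707, 0.012, 0.707]
ft_force: [-0.5, -0.4, -4.2]
width: 0.0239
```

Call:
drive_tool:
  motion:
    - [0.1,0,0,0]
    - [0.1,0,0,0]
    - [0.1,0,0,0]
    - [0.1,0,0,0]

```text
time: 14.52
ee_pos: [0.5971, 0.3196, 0.2456]
eef_rot: [-0.011, 0.707, 0.012, 0.707]
ft_force: [-3.8, -1.8, 5.9]
width: 0.0238
```

```bash
python3 - <<'E'
from h import *
go([.597,.3195,.245],2)
from bench import r
cv2.imwrite('pics/s8.png',r.camera('scene')[:,:,::-1]);crop('pics/s8.png',270,160,180,180,3.3,'pics/s8c.png')
E
```

```text
t 14.52 tcp [0.5971 0.3196 0.2456] w 0.0238 F [-3.8 -1.8  5.9]
axes x [ 0.001  0.001 -1.   ] y [-0.032  0.999  0.001] z [0.999 0.032 0.001]
shift cm [ 0.06 -0.01 -0.01]
y heading 91.85839260954907 world turn 0.14160739045092896 twist units -0.028321478090185793
```

View pics/s8c.png

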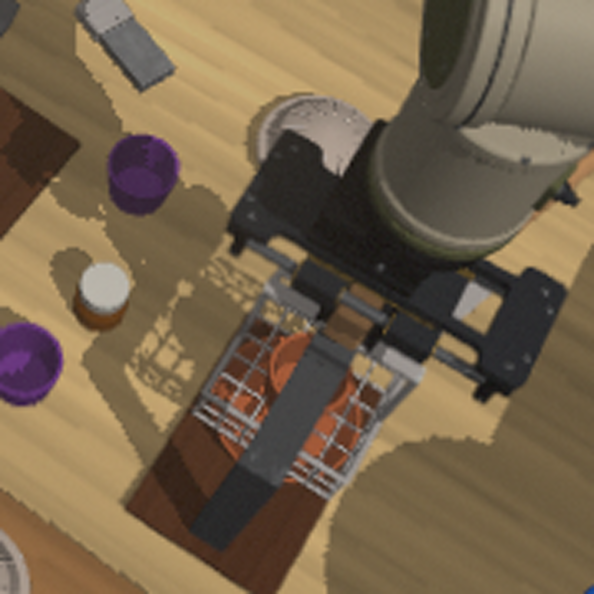

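Call:
drive_tool:
  motion:
    - [-0.07,0,0,0]
    - [-0.07,0,0,0]
    - [-0.07,0,0,0]

```text
time: 14.82
ee_pos: [0.5971, 0.3196, 0.2456]
eef_rot: [-0.011, 0.707, 0.012, 0.707]
ft_force: [-2.9, -0.6, 3.7]
width: 0.0236
```

Call:
drive_tool:
  motion:
    - [0,0,0,0]
    - [0,0,0,0]
    - [0,0,0,0]
    - [0,0,0,0]
    - [0,0,0,0]
    - [0,0,0,0]
    - [0,0,0,0]
    - [0,0,0,0]
    - [0,0,0,0]
    - [0,0,0,0]
  grip: 0

```text
time: 15.65
ee_pos: [0.597, 0.3196, 0.2452]
eef_rot: [-0.011, 0.707, 0.011, 0.707]
ft_force: [-0.6, 0.1, -0.5]
width: 0.082
```

Call:
drive_tool:
  motion:
    - [0,0,0,0]
    - [-0.3,0,0,0]
    - [-0.8,0,0,0]
    - [-1.4,0,0,0]
    - [-2.2,0,0,0]
    - [-3.2,0,0,0]
    - [-4.4,0,0,0]
    - [-5.6,0,0,0]
    - [-6.8,0,0,0]
    - [-8,0,0,0]
    - [-9,0,-1,0]
    - [-9,0,-3,0]
    - [-9,0,-5,0]
    - [-9,0,-7,0]
    - [-9,0,-9,0]
    - [-9,0,-11,0]
    - [-9,0,-13,0]
    - [-9,0,-14,0]
    - [-9,0,-14,0]
    - [-9,0,-14,0]

```text
time: 17.32
ee_pos: [0.4571, 0.3151, 0.3359]
eef_rot: [-0.011, 0.707, 0.012, 0.707]
ft_force: [1.1, 0.5, 0.5]
width: 0.0871
```

```bash
python3 - <<'E'
from h import *
go(None)
from bench import r
cv2.imwrite('pics/s9.png',r.camera('scene')[:,:,::-1]);crop('pics/s9.png',270,160,180,180,3.3,'pics/s9c.png')
cv2.imwrite('pics/w9.png',r.camera('wrist')[:,:,::-1])
E
```

```text
t 17.32 tcp [0.4571 0.3151 0.3359] w 0.0871 F [1.1 0.5 0.5]
axes x [ 0.001  0.001 -1.   ] y [-0.033  0.999  0.001] z [0.999 0.033 0.001]
```

View pics/s9c.png

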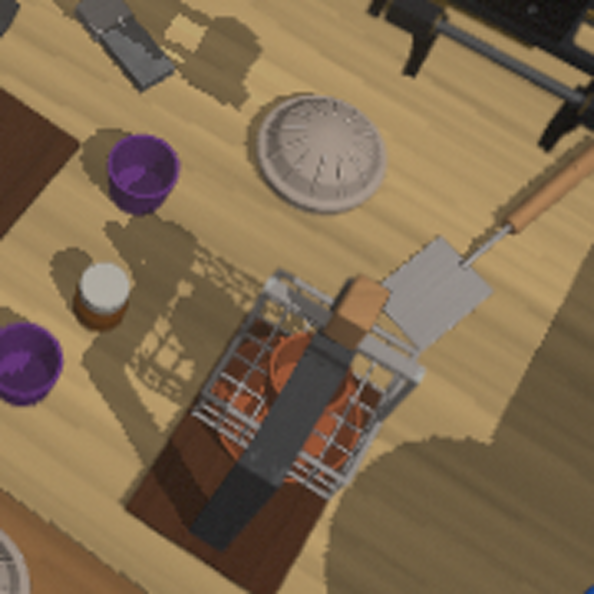

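View pics/w9.png

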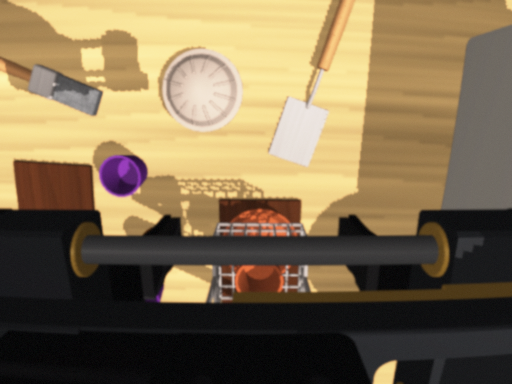

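The basket hangs on the hook above the saucer with its grip at crop ~(360,310) and the cup inside at ~(305,370). The gripper is clear, so I'm handing the job in.

```bash
python3 - <<'E'
from bench import r
print(r.close_job())
E
```

```text
the job is handed in; nothing more can be done
None
```

I lifted the basket by its wooden grip off the middle hook and drew it out. I carried it level and hung it on the left hook, the one above the round terracotta saucer. I let go only once it rested on the hook, then backed the gripper away.

- **Seating:** before release the grip was at about 0.2456 m, against 0.245 m expected. The wrist force had turned from about -5 N to about +6 N, so the hook was carrying the basket.
- **Final pictures:** they show the basket hanging over the saucer with the cup inside. The gripper is about 14 cm back and 9 cm up, touching nothing. Nothing else in those views appears to have moved.
- **Limits:** the job was handed in at about 17.5 s, and every wrist force reading stayed below about 8 N.
- **Disagreement:** the two camera views differed by up to 4 mm at the tip of the target hook. I relied on the post and bar edges for its position instead.

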